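# Point the test selector at the blue connector and press test

### The job

On the power distribution box, push the black selector arm round with a fingertip until it points at the centre of the blue panel connector on the box, then press the yellow test button all the way down for a moment and let it go. Do not press the button while the arm points anywhere else. Do not pinch the arm between the fingers, and leave the loose things lying around the box where they are.

Things in the scene. Friction and masses are not known exactly. Their poses are not given: they have to be found in the camera images.
- dist_box: low black steel box with a white top plate, fixed to the bench, 255 mm (its x) by 350 mm (its y) by 45 mm high. Its origin is at bench height straight under the selector's axis; the box reaches from 70 mm on its -x side to 185 mm on its +x side and 175 mm either way in y. The four connectors stand on its +x half, at 0.45 and 1.15 rad to either side of its x axis as seen from the selector's axis.
- selector_axis (a point): point on the selector's upright turning axis, 77 mm above the bench, at mid-height of the arm. Below the arm a grey disc 60 mm across and 8 mm high lies on the box top.
- selector (a joint): angle of the selector arm about the upright axis, rad: 0 when it points along the box's +x, growing anticlockwise seen from above, stops at -1.6 and 1.6. No click positions and no spring: it stays where it is left; stiff friction of about 0.15 N m (2 N at 75 mm from the axis). At the start it is within 0.15 of 0.
- selector_tip (a point): outer end of the black selector arm with an orange end and a white line along its top, 105 mm from the axis. The arm is a straight bar 22 mm wide; its underside is 63 mm and its top 91 mm above the bench (18 to 46 mm above the box top); it reaches 20 mm behind the axis. This point is at mid-height, 77 mm above the bench. Either side face can be pushed; in the rules the left (anticlockwise) side is selector_c1 and the right side selector_c2.
- selector_aim (a point): point in the air straight ahead of the arm, on its centre line, 150 mm from the axis and 77 mm above the bench: it lies over the centre of a connector when the arm points squarely at it.
- black_connector: black panel connector standing on the box top at 150 mm from the selector's axis: a tapered plastic stub, 38 mm tall, 42 mm wide at its flange and 27 mm at its top, with a brass dot on top; fixed to the box. Its origin is the centre of its underside, 45 mm above the bench. Which of the four colours stands in which of the four places changes.
- red_connector: red panel connector standing on the box top at 150 mm from the selector's axis: a tapered plastic stub, 38 mm tall, 42 mm wide at its flange and 27 mm at its top, with a brass dot on top; fixed to the box. Its origin is the centre of its underside, 45 mm above the bench. Which of the four colours stands in which of the four places changes.
- blue_connector: blue (the target) panel connector standing on the box top at 150 mm from the selector's axis: a tapered plastic stub, 38 mm tall, 42 mm wide at its flange and 27 mm at its top, with a brass dot on top; fixed to the box. Its origin is the centre of its underside, 45 mm above the bench. Which of the four colours stands in which of the four places changes.
- green_connector: green panel connector standing on the box top at 150 mm from the selector's axis: a tapered plastic stub, 38 mm tall, 42 mm wide at its flange and 27 mm at its top, with a brass dot on top; fixed to the box. Its origin is the centre of its underside, 45 mm above the bench. Which of the four colours stands in which of the four places changes.
- test_button_top (a point): centre of the top of the yellow round push button, 36 mm across, 57 mm above the bench when not pressed (the point moves down with the button). It stands in a fixed black collar (52 mm across, top 47 mm above the bench) on a small grey station, 80 by 70 mm and 35 mm high, fixed to the bench left or right of the box.
- test_button (a joint): travel of the button, m: 0 released, 0.006 fully down; its spring needs about 4 N to go fully down, and it springs back by itself.
- parts_box: loose clear plastic tray 90 by 75 by 35 mm with fittings inside, on the side of the box opposite the button station; leave alone. Origin: centre of its underside.
- tape_roll: loose red tape roll lying flat, 64 mm across, 19 mm high, on the bench on the robot's side of the box; leave alone. Origin: centre of its underside.
- spare_connector: loose blue spare connector standing on the bench (not on the box), 38 mm across and 72 mm tall with a brass pin on top, on the robot's side of the box; leave alone: it is not the target. Origin: centre of its underside.

How it is judged:
By the outcome, as a careful person would: the job done as asked, in the order asked, and still so for the second after the job is handed in, with the robot touching nothing.
It also fails if it takes over 51 s, if anything falls off the work surface, if the arm or the gripper's body presses on something with over 40 N, if the wrist force passes 120 N, or if a joint passes its speed limit or range.

### The arm

A 7-joint arm with a two-finger parallel gripper is mounted at the origin on the work surface. World frame = base frame: x ahead of the robot, y to its left, z up, the work surface at z = 0. Lengths are in m, angles in rad, forces in N, time in s.
With the tool pointing down it reaches from about 0.425 to 1.025 m from the base axis. Payload 9.4 kg.
Tool frame: the origin (TCP) lies midway between the tips of the shut fingers; the grasp point (between the pads) lies 19 mm behind it; z points along the fingers, y is the line along which they close (so a half turn about z gives the same grasp; the last joint's range is limited). The gripper opens to 93 mm and grips with 3 to 60 N. Pads are 15 mm wide; open, the fingers measure 128 mm over their backs; the gripper's body (75 mm by 188 mm) begins 65 mm behind the grasp point.
Start: joints at [1.121, 0.599, -0.003, 1.599, 0.002, 0.943, -0.08], TCP at [0.264, -0.675, 0.219] pointing down, gripper open.
Joint ranges: [-2.57, 2.57], [-0.35, 1.97], [-1.29, 1.29], [0.11, 2.56], [-1.05, 4.19], [0.11, 1.86], [-2.63, 2.63]. Speed limits (rad/s): [2.22, 2.22, 3.01, 3.01, 3.14, 3.14, 3.14].

### API

Orientations are given as a unit quaternion [w, x, y, z].
In Python, from workcell import env gives the robot as it stands. The module is installed in compiled form; this text tells all that it offers.
- The arm moves only by the shell command python3 -m handwheel 'ROWS' [OPENING] [FORCE]. ROWS is JSON, a list of rows, each an object with "travel": the shift along the tool's x, y, z in mm, a list of three; "dr": the turn, a rotation vector about the tool's x, y, z in rad, a list of three. A call has 1 to 20 rows; each row is the pose to reach, as a shift and turn from the pose commanded when the call began, along the tool's axes at that moment; what a row does not reach only later rows make up. A row lasts 1/10 s, in which the tool goes at most 50 mm and 8.59 degrees, less where a joint would pass 70% of its speed; a pose out of reach is approached as far as the arm can. A call with a gripper value outside its range is refused whole. OPENING is the closure, from 0 (fully open) to 1 (shut), set as the call begins (- or left out, the last holds). The fingers move at their own pace and stop on an object; FORCE is the grip in N (left out, the last holds). Time passes only in rows, so rows that repeat a pose let the fingers close. It gives the time, the measured TCP pose, the force, the opening and the grip force at its end, in the units of the state.
- env.sense(): the state, without advancing time (a new reading comes with each control period).
- env.grab_frame(name): name is "scene" or "top" or "wrist"; returns the picture (420x560x3 uint8, blue, green, red); there is no depth.
- env.calibration(name): a dict with "mtx" (3x3 intrinsics, pixels), "D" ([k1, k2, p1, p2, k3] as OpenCV has them; the pictures are not rectified), "pose" (4x4, takes a point from camera to world coordinates). Camera axes: x right, y down, z forward; pixel columns grow to the right and rows downward; lengths in m; the calibration is good to about 2 mm. A picture is of the moment at which its call begins: read the wrist's pose just before it. calibration takes no time and is no camera call; for the wrist camera it gives the pose at the moment of the call.
- env.hand_in(): hands the job in; it is judged then, once.
The state is a dict: "clock": time; "joints": joint angles; "qvel": joint speeds; "joint_efforts": joint torques, N m; "ee_pos": TCP position; "eef_rot": TCP orientation; "ft_force": force on the tool from outside, world axes, zero at the start; "moment": the same for the moment, N m; "width": finger opening in m; "grip_force": force on a finger pad.
Only numpy, scipy, OpenCV 4.12 (cv2) and the standard library are available. Lean on these libraries where they do the work, as an engineer would, in place of code of your own. Each camera call takes 0.05 s, during which the arm holds its last target. There are 200 camera calls.

## Working session

There is one attempt and no reset: what is moved stays moved. The work goes in short steps, Python scripts to look and compute and a shell command to move; the robot and the scene stay as the last step left them, time stands still between calls to the robot, and variables do not carry over. Pictures are saved under pics/ and viewed, at most 10 in all, crops included, and the job is handed in when it is done.

```bash
mkdir -p pics; python3 - <<'E'
from workcell import env
import cv2,numpy as np
for n in ("scene","top"):
    im=env.grab_frame(n); cv2.imwrite(f"pics/{n}0.png",im)
    c=env.calibration(n); print(n,np.round(c["mtx"],1).tolist(),np.round(c["D"],3),np.round(c["pose"],3).tolist())
s=env.sense(); print(s["clock"],s["ee_pos"],s["eef_rot"],s["width"])
E
```

```text
scene [[456.9, 0.0, 277.8], [0.0, 456.9, 207.7], [0.0, 0.0, 1.0]] [0.042 0.    0.    0.    0.   ] [[0.503, 0.583, -0.638, 1.233], [0.864, -0.334, 0.375, -0.359], [0.005, -0.741, -0.672, 0.759], [0.0, 0.0, 0.0, 1.0]]
top [[544.6, 0.0, 290.7], [0.0, 544.6, 211.7], [0.0, 0.0, 1.0]] [-0.144  0.     0.     0.     0.   ] [[0.001, -0.989, 0.149, 0.44], [-1.0, 0.001, 0.009, 0.024], [-0.009, -0.149, -0.989, 1.059], [0.0, 0.0, 0.0, 1.0]]
0.1 [ 0.2639313  -0.67482137  0.21787528] [-6.36240313e-04  9.82667683e-01  1.85374718e-01 -1.86638465e-04] 0.09305295229386068
```

View pics/top0.png

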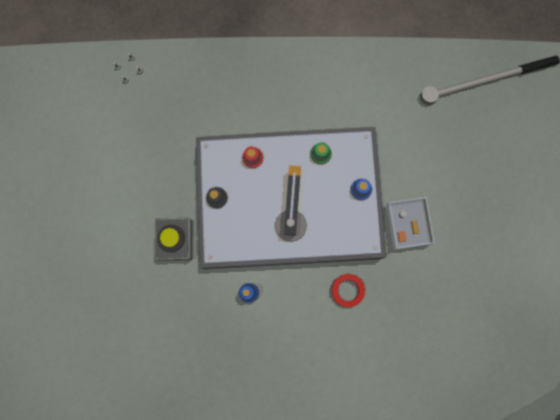

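View pics/scene0.png

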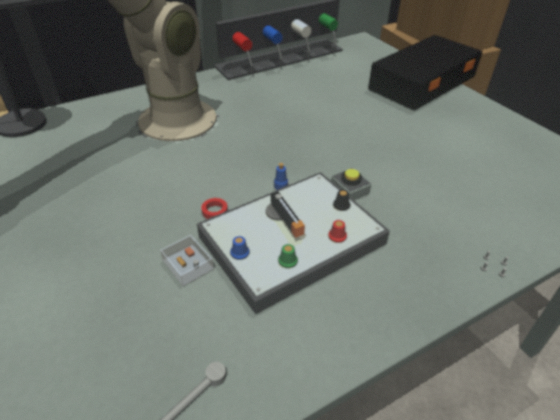

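The top view shows the box with the selector axis at about (290,224) and the arm pointing up to its orange end at (295,170). The blue panel connector is on the right at (361,188), which is the -1.15 place. The button is on the left at (170,238), the loose blue spare at (248,293), and the tray and tape on the right. Next I measure these points.

```bash
cat > h.py <<'E'
from workcell import env
import cv2,numpy as np
def ray(n,uv,z,c=None):
    c=c or env.calibration(n); P=np.array(c["pose"])
    p=cv2.undistortPoints(np.array([[uv]],float),np.array(c["mtx"]),np.array(c["D"]))[0,0]
    d=P[:3,:3]@[p[0],p[1],1]; o=P[:3,3]; return o+d*(z-o[2])/d[2]
def blobs(im,lo,hi,amin=15):
    m=cv2.inRange(cv2.cvtColor(im,cv2.COLOR_BGR2HSV),lo,hi)
    n,_,st,ce=cv2.connectedComponentsWithStats(m)
    return [(np.round(ce[i],1),int(st[i,4])) for i in range(1,n) if st[i,4]>=amin]
E
python3 - <<'E'
from h import *
im=cv2.imread("pics/top0.png")
for nm,lo,hi,z in (("brass/orange",(8,120,90),(22,255,255),.083),("yellow",(25,150,120),(35,255,255),.057)):
    for c,a in blobs(im,lo,hi): print(nm,c,a,np.round(ray("top",c,z),4))
# white line on arm / plate corners
hsv=cv2.cvtColor(im,cv2.COLOR_BGR2HSV)
m=cv2.inRange(im,(130,130,130),(255,255,255))
cs,_=cv2.findContours(m,cv2.RETR_EXTERNAL,cv2.CHAIN_APPROX_SIMPLE)
b=max(cs,key=cv2.contourArea); r=cv2.minAreaRect(b); 
q=[ray("top",p,.045) for p in cv2.boxPoints(r)]
print(np.round(q,4),[np.linalg.norm(q[i]-q[i-1]) for i in range(2)])
# dark disc-side arm: dark pixels inside plate around arm
sub=cv2.resize(im[145:245,245:345],None,fx=6,fy=6,interpolation=cv2.INTER_CUBIC); cv2.imwrite("pics/arm.png",sub)
E
```

```text
brass/orange [321.3 148.5] 26 [ 0.7046 -0.0227  0.083 ]
brass/orange [250.9 152.5] 59 [0.6973 0.1075 0.083 ]
brass/orange [294.2 170.2] 83 [0.6636 0.0274 0.083 ]
brass/orange [363.1 185.5] 27 [ 0.6349 -0.0986  0.083 ]
brass/orange [213.5 193.6] 50 [0.6201 0.1751 0.083 ]
brass/orange [414.5 226.7] 53 [ 0.5588 -0.191   0.083 ]
brass/orange [401.7 236.2] 54 [ 0.5416 -0.167   0.083 ]
brass/orange [245.9 292.4] 19 [0.4412 0.1135 0.083 ]
yellow [169.  237.1] 267 [0.5427 0.2611 0.057 ]
[[ 0.7319  0.2154  0.045 ]
 [ 0.7513 -0.1257  0.045 ]
 [ 0.5154 -0.1332  0.045 ]
 [ 0.4966  0.1958  0.045 ]] [np.float64(0.23611702315833905), np.float64(0.34163333699364484)]
```

View pics/arm.png

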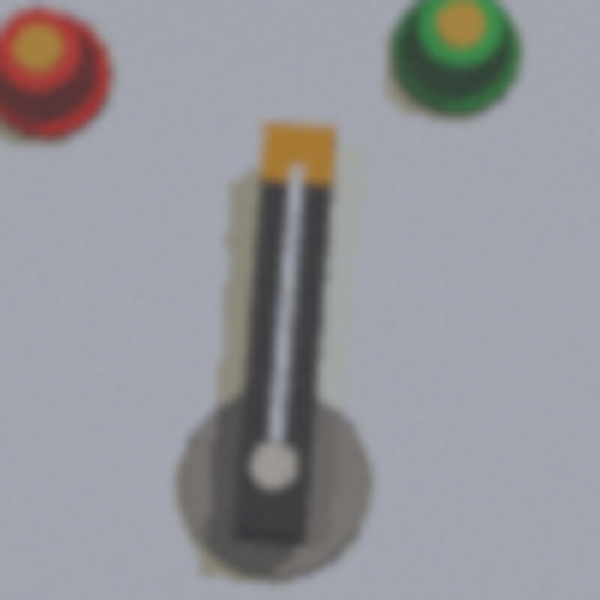

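The crop shows the pivot cap at crop (273,467), so image (290.3,222.5). The orange end is centred at (294.5,166) at its far edge, and the arm leans slightly right. I'll fit the box pose from the four brass dots and check it against the cap.

```bash
python3 - <<'E'
from h import *
from scipy.optimize import least_squares
im=cv2.imread("pics/top0.png")
px=[(363.1,185.5),(321.3,148.5),(250.9,152.5),(213.5,193.6)]; a=np.array([-1.15,-.45,.45,1.15])
# brass dots at z .083
Q=np.array([ray("top",p,.084)[:2] for p in px])
f=lambda v:(np.c_[v[0]+.15*np.cos(a+v[2]),v[1]+.15*np.sin(a+v[2])]-Q).ravel()
r=least_squares(f,[.56,.03,0]); print("box",np.round(r.x,4),"res mm",np.round(r.fun*1000,1))
cap=ray("top",(290.1,222.4),.094); tip=ray("top",(294.7,165.4),.091); 
print("cap",cap,"tip",tip,"d",np.linalg.norm((tip-cap)[:2]),"ang",np.arctan2(*(tip-cap)[[1,0]])-r.x[2])
im2=cv2.imread("pics/scene0.png")
for nm,lo,hi,z in (("yellow",(25,150,120),(35,255,255),.057),("or",(8,120,90),(20,255,255),.083)):
    for c,ar in blobs(im2,lo,hi,8): print(nm,c,ar,np.round(ray("scene",c,z),4))
E
```

```text
box [0.566  0.0349 0.0546] res mm [-0.1  0.1  0.  -0.2  0.3  0.1 -0.3  0.1]
cap [0.56554762 0.03473728 0.094     ] tip [0.67069199 0.02647519 0.091     ] d 0.10546847947761082 ang -0.132996723478988
or [468.9  64.9] 55 [0.2961 0.9241 0.083 ]
or [434.2  83.5] 66 [0.3345 0.7326 0.083 ]
or [342.9 192.4] 13 [0.6195 0.1742 0.083 ]
or [297.5 228.1] 123 [0.6661 0.0227 0.083 ]
or [338.7 223.3] 33 [0.6974 0.1062 0.083 ]
or [287.7 248.1] 9 [ 0.7046 -0.0246  0.083 ]
or [189.  251.2] 22 [ 0.6138 -0.199   0.083 ]
or [180.8 261.1] 18 [ 0.6301 -0.2225  0.083 ]
```

Residuals are 0.3 mm and the fitted axis matches the cap to 0.5 mm. The tip reads 105 mm from the axis, as it should. The selector is now at about -0.133 and has to go to -1.15. Next: shut the fingers, go above the arm's left side, and look from close by.

```bash
cat >> h.py <<'E'
from scipy.spatial.transform import Rotation as R
AX=np.array([.566,.0349]); YAW=.0546
def rel(p,phi,s=None):
    "shift mm / turn from the present pose to world p with tool x at angle phi, pointing down"
    s=s or env.sense(); q=s["eef_rot"]; A=R.from_quat(np.r_[q[1:],q[0]])
    B=R.from_matrix(np.c_[[np.cos(phi),np.sin(phi),0],[np.sin(phi),-np.cos(phi),0],[0,0,-1]])
    return np.round(A.inv().apply(np.array(p)-s["ee_pos"])*1000,1),np.round((A.inv()*B).as_rotvec(),3)
def push(th,off,r=.075,z=.070):
    "tool pose beside the arm's left face, arm at world angle th"
    c,s=np.cos(th),np.sin(th); return [AX[0]+r*c-off*s,AX[1]+r*s+off*c,z],th+np.pi/2
E
python3 - <<'E'
from h import *
p,f=push(-.078,.036,z=.2); print(p,f,rel(p,f))
E
```

```text
[np.float64(0.6435771192026211), np.float64(0.06494647360710264), 0.2] 1.4927963267948965 (array([ 623.1, -550.6,   18.5]), array([-1.00e-03, -1.00e-03, -1.12e+00]))
```

```bash
python3 -m handwheel '[{"travel":[37,-32,1],"dr":[0,0,-0.06]},{"travel":[74,-65,2],"dr":[0,0,-0.12]},{"travel":[110,-97,3],"dr":[0,0,-0.19]},{"travel":[147,-130,4],"dr":[0,0,-0.26]},{"travel":[183,-162,5],"dr":[0,0,-0.33]},{"travel":[220,-194,6],"dr":[0,0,-0.4]},{"travel":[257,-227,7],"dr":[0,0,-0.46]},{"travel":[293,-259,8],"dr":[0,0,-0.53]},{"travel":[330,-291,9],"dr":[0,0,-0.6]},{"travel":[367,-324,10],"dr":[0,0,-0.66]},{"travel":[403,-356,11],"dr":[0,0,-0.73]},{"travel":[440,-389,12],"dr":[0,0,-0.8]},{"travel":[476,-421,13],"dr":[0,0,-0.86]},{"travel":[513,-453,14],"dr":[0,0,-0.93]},{"travel":[550,-486,15],"dr":[0,0,-0.99]},{"travel":[586,-518,16],"dr":[0,0,-1.06]},{"travel":[623,-551,18],"dr":[0,0,-1.12]},{"travel":[623,-551,18],"dr":[0,0,-1.12]},{"travel":[623,-551,18],"dr":[0,0,-1.12]},{"travel":[623,-551,18],"dr":[0,0,-1.12]}]' 1 20
python3 - <<'E'
from h import *
im=env.grab_frame("wrist"); cv2.imwrite("pics/w1.png",im)
p,f=push(-.078,.036); print(rel(p,f)); s=env.sense(); print(s["joints"],s["clock"])
E
```

```text
clock: 2.1
ee_pos: [0.643, 0.0634, 0.2001]
eef_rot: [-0.0, 0.735, 0.678, -0.001]
ft_force: [-0.6, -1.2, 0.3]
width: 0.0003
grip_force: 0.0
(array([  2.2,   0.5, 130.4]), array([-0.001,  0.001, -0.002]))
[ 0.04426549  0.54400442 -0.34702675  1.79118768  0.23805491  0.84850093
 -0.49538062] 2.15
```

View pics/w1.png

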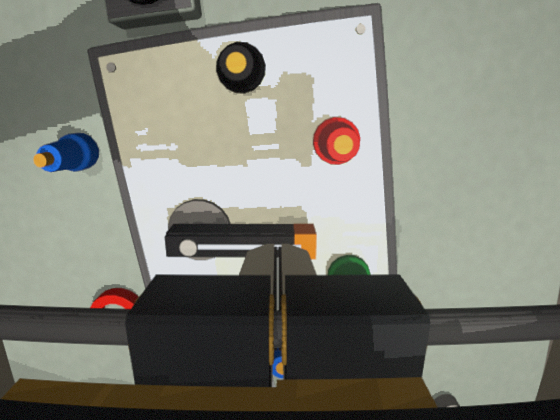

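The wrist view shows the arm at rows 225–257 with the cap at (188,247), and the shut fingers at (277,250) on the near side. That agrees with the measured layout. I'll lower beside the arm's left face.

```bash
python3 -m handwheel '[{"travel":[2,0,30],"dr":[0,0,0]},{"travel":[2,0,65],"dr":[0,0,0]},{"travel":[2,0,95],"dr":[0,0,0]},{"travel":[2,0,115],"dr":[0,0,0]},{"travel":[2,0,125],"dr":[0,0,0]},{"travel":[2,0,130],"dr":[0,0,0]},{"travel":[2,0,130],"dr":[0,0,0]}]'
python3 - <<'E'
from h import *
for th in (-.078,-.2,-.35,-.5,-.65,-.8,-.95,-1.0,-1.05): 
    print(th,*rel(*push(th,.0185)))
E
```

```text
clock: 2.85
ee_pos: [0.6438, 0.0662, 0.0708]
eef_rot: [0.0, 0.734, 0.679, -0.0]
ft_force: [0.2, 0.7, 0.4]
width: 0.0005
grip_force: 0.0
-0.078 [-18.8  -0.1   0.8] [ 0.     0.    -0.001]
-0.2 [-28.    1.6   0.8] [0.    0.    0.121]
-0.35 [-39.6   2.1   0.8] [0.    0.    0.271]
-0.5 [-51.1   0.9   0.8] [0.    0.    0.421]
-0.65 [-62.3  -2.    0.8] [0.    0.    0.571]
-0.8 [-72.9  -6.6   0.8] [0.    0.    0.721]
-0.95 [-82.8 -12.6   0.8] [0.    0.    0.871]
-1.0 [-85.9 -15.    0.8] [0.    0.    0.921]
-1.05 [-88.8 -17.5   0.8] [0.    0.    0.971]
```

```bash
python3 -m handwheel '[{"travel":[-8,0,0],"dr":[0,0,0]},{"travel":[-15,0,0],"dr":[0,0,0]},{"travel":[-19,0,0],"dr":[0,0,0]},{"travel":[-23.5,0.8,0],"dr":[0,0,0.06]},{"travel":[-28,1.6,0],"dr":[0,0,0.12]},{"travel":[-34,1.9,0],"dr":[0,0,0.2]},{"travel":[-39.6,2.1,0],"dr":[0,0,0.27]},{"travel":[-45.5,1.6,0],"dr":[0,0,0.345]},{"travel":[-51,0.9,0],"dr":[0,0,0.42]},{"travel":[-57,-0.4,0],"dr":[0,0,0.495]},{"travel":[-62.3,-2,0],"dr":[0,0,0.57]},{"travel":[-67.7,-4.2,0],"dr":[0,0,0.645]},{"travel":[-72.9,-6.6,0],"dr":[0,0,0.72]},{"travel":[-78,-9.5,0],"dr":[0,0,0.795]},{"travel":[-81,-11.5,0],"dr":[0,0,0.84]},{"travel":[-83,-12.6,0],"dr":[0,0,0.87]},{"travel":[-83,-12.6,0],"dr":[0,0,0.87]}]'
python3 - <<'E'
from h import *
im=env.grab_frame("top"); cv2.imwrite("pics/t2.png",cv2.resize(im[120:260,200:400],None,fx=4,fy=4,interpolation=cv2.INTER_CUBIC))
im=env.grab_frame("wrist"); cv2.imwrite("pics/w2.png",im)
for c,a in blobs(cv2.imread("pics/w2.png"),(8,120,90),(22,255,255),40): print(c,a,ray("wrist",c,.091),ray("wrist",c,.084))
E
```

```text
clock: 4.55
ee_pos: [0.6251, -0.0152, 0.071]
eef_rot: [0.0, 0.952, 0.306, 0.0]
ft_force: [1.7, 0.9, 1.5]
width: 0.0001
grip_force: 1.1
[404.  142.6] 879 [ 0.70434541 -0.02252275  0.091     ] [ 0.70530831 -0.02488642  0.084     ]
[270.8 331.2] 243 [ 0.60077522 -0.02953602  0.091     ] [ 0.59677495 -0.03223577  0.084     ]
[283.7 334.5] 202 [ 0.60285985 -0.03556474  0.091     ] [ 0.59895948 -0.03855339  0.084     ]
[430.1 348.7] 76 [ 0.63731012 -0.0994005   0.091     ] [ 0.63506063 -0.10544822  0.084     ]
[437.7 403.6] 40 [ 0.61433812 -0.12744291  0.091     ] [ 0.6109878  -0.13483444  0.084     ]
```

View pics/t2.png

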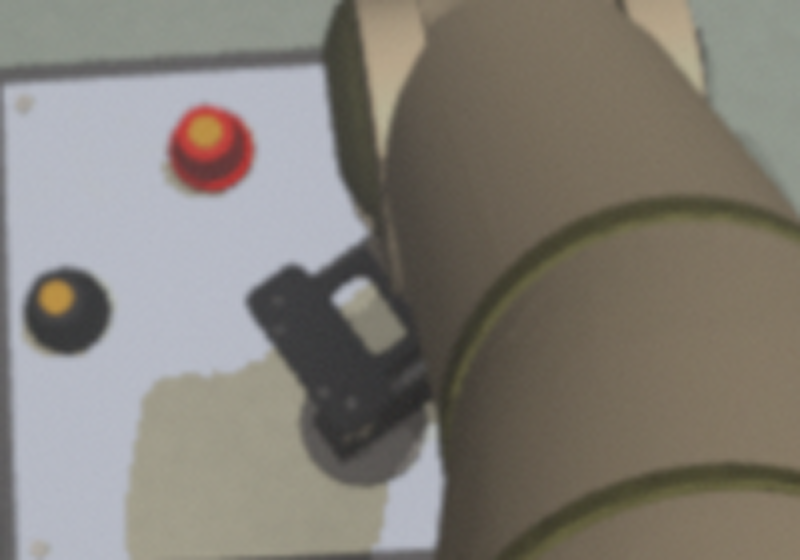

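View pics/w2.png

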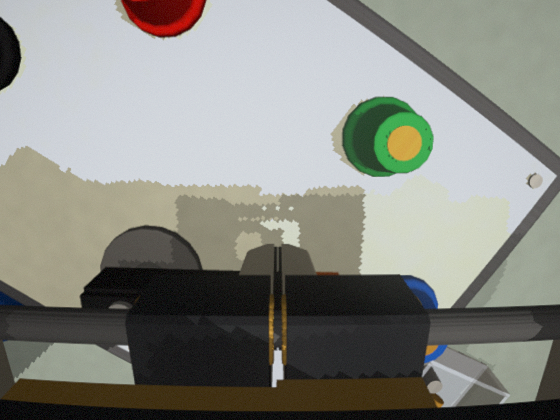

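The wrist view shows the arm behind the fingers at (230,290), and the gripper hides most of it. The top view is blocked too. The scene camera sees the arm from its free side, so I'll use that.

```bash
python3 - <<'E'
from h import *
im=env.grab_frame("scene"); cv2.imwrite("pics/s2.png",cv2.resize(im[150:290,200:400],None,fx=4,fy=4,interpolation=cv2.INTER_CUBIC))
for c,a in blobs(im,(6,110,70),(22,255,255),8): print(c,a,ray("scene",c,.083))
s=env.sense(); print(s["ee_pos"])
for th in (-.95,-1.0954):
  e=[AX[0]+.1*np.cos(th),AX[1]+.1*np.sin(th),.091]; c=env.calibration("scene"); M=np.linalg.inv(c["pose"])
  print(th,cv2.projectPoints(np.array([e]),cv2.Rodrigues(M[:3,:3])[0],M[:3,3],np.array(c["mtx"]),np.array(c["D"]))[0].ravel())
E
```

```text
[419.2   3.8] 20 [-0.22646885  1.18994402  0.083     ]
[427.5   2.6] 8 [-0.21933999  1.23020944  0.083     ]
[446.9   3.5] 11 [-0.16875522  1.29200434  0.083     ]
[478.8   6. ] 35 [-0.07786201  1.38189963  0.083     ]
[437.8   4.6] 12 [-0.17879737  1.24982558  0.083     ]
[464.2   7.2] 16 [-0.09924161  1.32014695  0.083     ]
[488.2   2.9] 9 [-0.08352778  1.44388778  0.083     ]
[501.9   4.8] 16 [-0.0377674   1.47339007  0.083     ]
[470.    8.5] 24 [-0.07596924  1.32876463  0.083     ]
[490.9  15. ] 69 [0.01955958 1.34281046 0.083     ]
[478.    7.8] 8 [-0.06464177  1.36271397  0.083     ]
[444.1  11.3] 9 [-0.10763703  1.21509548  0.083     ]
[456.4  14.2] 8 [-0.05823144  1.23330433  0.083     ]
[470.1  16.6] 22 [-0.01106302  1.25970397  0.083     ]
[460.4  17. ] 20 [-0.02787858  1.22389791  0.083     ]
[417.   19.9] 13 [-0.0933745   1.05537427  0.083     ]
[431.3  18.2] 10 [-0.07792761  1.11639574  0.083     ]
[443.7  19.6] 22 [-0.04171729  1.14733912  0.083     ]
[478.5  19.4] 8 [0.0273194  1.26456475 0.083     ]
[458.3  24.1] 22 [0.02157122 1.16107132 0.083     ]
[472.   24.9] 1
[... 651 characters left out ...]
083     ]
[474.8  43.5] 8 [0.18378577 1.07389178 0.083     ]
[488.5  49.7] 88 [0.2455952  1.07342693 0.083     ]
[469.   64.9] 85 [0.29631255 0.92442499 0.083     ]
[491.6  63. ] 8 [0.32430243 0.99885578 0.083     ]
[434.2  83.5] 101 [0.33453032 0.73258606 0.083     ]
[342.6 192.6] 21 [0.61974957 0.17322401 0.083     ]
[338.6 223.4] 42 [0.69756244 0.1058815  0.083     ]
[258.3 230.3] 84 [ 0.63086795 -0.05178605  0.083     ]
[287.7 248. ] 13 [ 0.70440585 -0.02444579  0.083     ]
[188.8 251.3] 26 [ 0.61385832 -0.19939607  0.083     ]
[180.6 260.9] 22 [ 0.62945557 -0.22262386  0.083     ]
[ 0.62476333 -0.01466179  0.07065553]
-0.95 [258.93847938 224.72034885]
-1.0954 [252.95781726 222.39698523]
```

View pics/s2.png

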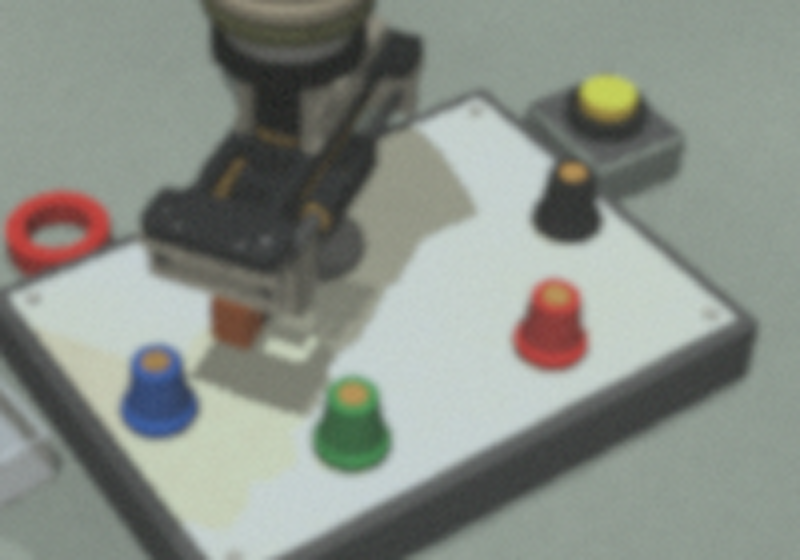

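The scene crop shows the orange end at crop (235,320), short of the blue connector at (157,390), with the fingers on its left side. I'll check the angle from the end's lower corners.

```bash
python3 - <<'E'
from h import *
for u,v in ((214,336),(248,347)):
    p=ray("scene",(200+(u+.5)/4-.5,150+(v+.5)/4-.5),.063); d=p[:2]-AX
    print(p, np.hypot(*d),np.arctan2(d[1],d[0]))
s=env.sense()
print("corner offset",np.arctan2(11,105))
for th in (-.99,-1.03,-1.05,-1.07,-1.0954):print(th,*rel(*push(th,.0185)))
E
```

```text
[ 0.61637    -0.05702764  0.063     ] 0.10482283845795752 -1.06954298610142
[ 0.63257393 -0.04523043  0.063     ] 0.1041776072033838 -0.8775434193257418
corner offset 0.10438115295033033
-0.99 [-3.5  1.2  0.7] [-0.    -0.     0.043]
-1.03 [-6.5  1.7  0.7] [-0.    -0.     0.083]
-1.05 [-8.1  2.   0.7] [-0.    -0.     0.103]
-1.07 [-9.6  2.1  0.7] [-0.    -0.     0.123]
-1.0954 [-11.5   2.4   0.7] [-0.    -0.     0.149]
```

The arm is at about -0.974 in world angle and the target is -1.095. I'll push about 0.1 more, back off, and measure from above.

```bash
python3 -m handwheel '[{"travel":[-2,0.6,0],"dr":[0,0,0.025]},{"travel":[-4,1.1,0],"dr":[0,0,0.05]},{"travel":[-6,1.6,0],"dr":[0,0,0.075]},{"travel":[-7.5,1.9,0],"dr":[0,0,0.095]},{"travel":[-7.5,1.9,0],"dr":[0,0,0.095]},{"travel":[0,0,0],"dr":[0,0,0.095]},{"travel":[10,0,-5],"dr":[0,0,0.095]},{"travel":[15,0,-35],"dr":[0,0,0.095]},{"travel":[40,0,-65],"dr":[0,0,0.095]},{"travel":[80,0,-85],"dr":[0,0,0.095]},{"travel":[125,0,-85],"dr":[0,0,0.095]},{"travel":[170,0,-85],"dr":[0,0,0.095]},{"travel":[200,0,-85],"dr":[0,0,0.095]},{"travel":[200,0,-85],"dr":[0,0,0.095]}]'
python3 - <<'E'
from h import *
im=env.grab_frame("top"); cv2.imwrite("pics/t3.png",cv2.resize(im[130:270,230:400],None,fx=4,fy=4,interpolation=cv2.INTER_CUBIC))
for c,a in blobs(im,(8,110,80),(22,255,255),10):
    p=ray("top",c,.091); d=p[:2]-AX; print(c,a,p,np.hypot(*d),np.arctan2(d[1],d[0]))
E
```

```text
clock: 6.1
ee_pos: [0.7893, 0.1069, 0.1548]
eef_rot: [-0.001, 0.965, 0.263, 0.001]
ft_force: [0.7, -0.4, 0.2]
width: 0.0003
grip_force: 0.0
[321.4 148.5] 33 [ 0.70247525 -0.02249781  0.091     ] 0.1480540580338303 -0.3981150207345265
[363.  185.5] 34 [ 0.63330738 -0.09741824  0.091     ] 0.1484533606001132 -1.100230414049348
[337.4 198.1] 111 [ 0.61010676 -0.05058784  0.091     ] 0.09619551333934671 -1.0944766561361552
[414.5 226.6] 56 [ 0.55805041 -0.18921353  0.091     ] 0.22425447814864058 -1.6062527380822738
[401.6 236.2] 59 [ 0.54075549 -0.16525217  0.091     ] 0.2017378937914112 -1.6962604301557431
```

View pics/t3.png

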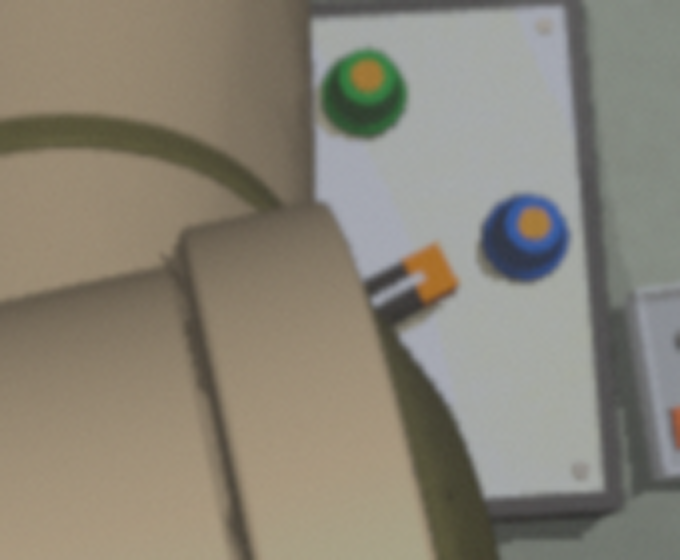

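The top crop shows the arm's orange end at crop (433,273), with its white line pointing at the blue connector's brass dot at (533,223). The measured angle is -1.094 against a target of -1.095. I'll go above the button and check again unobstructed before pressing.

```bash
python3 - <<'E'
from h import *
print(rel([.5425,.2615,.13],.532), env.sense()["joints"])
E
```

```text
(array([-132. , -259.6,   25. ]), array([-0.001,  0.   , -0.001])) [-0.19433972  0.74532088 -0.01516109  1.46720658  0.01202182  0.92986865
 -1.25286096]
```

```bash
python3 -m handwheel '[{"travel":[-15,-30,0],"dr":[0,0,0]},{"travel":[-35,-70,0],"dr":[0,0,0]},{"travel":[-55,-110,0],"dr":[0,0,0]},{"travel":[-75,-150,0],"dr":[0,0,0]},{"travel":[-95,-190,5],"dr":[0,0,0]},{"travel":[-115,-225,15],"dr":[0,0,0]},{"travel":[-132,-250,25],"dr":[0,0,0]},{"travel":[-132,-260,25],"dr":[0,0,0]},{"travel":[-132,-260,25],"dr":[0,0,0]},{"travel":[-132,-260,25],"dr":[0,0,0]}]'
python3 - <<'E'
from h import *
im=env.grab_frame("top")
hsv=cv2.cvtColor(im,cv2.COLOR_BGR2HSV)
cv2.imwrite("pics/t4.png",cv2.resize(im[140:260,250:400],None,fx=5,fy=5,interpolation=cv2.INTER_CUBIC))
for c,a in blobs(im,(8,110,80),(22,255,255),10):
    p=ray("top",c,.091); d=p[:2]-AX; print(c,a,np.hypot(*d),np.arctan2(d[1],d[0]))
im=env.grab_frame("scene")
for c,a in blobs(im,(25,150,120),(35,255,255),30): print("btn scene",c,a,ray("scene",c,.057))
print(rel([.5425,.2615,.049],.532))
E
```

```text
clock: 7.15
ee_pos: [0.5434, 0.259, 0.1312]
eef_rot: [0.0, 0.966, 0.26, 0.001]
ft_force: [0.5, -1.2, 1.1]
width: 0.0006
grip_force: 0.0
[321.3 148.5] 28 0.14798302838509234 -0.3969725352247293
[250.9 152.5] 59 0.1478231119276314 0.5077493447864662
[363.1 185.5] 29 0.1486157676427539 -1.1007852351908174
[213.5 193.9] 58 0.14839578994479183 1.2120170274075655
[337.5 198.2] 99 0.09627034726704656 -1.0970190469807113
[414.5 226.6] 56 0.22425447814864058 -1.6062527380822738
[171.5 232.9] 18 0.2147054942400418 1.6602909583274654
[401.5 236.2] 60 0.20155803411323123 -1.6963702776189764
[245.9 292.3] 20 0.14698740026307563 2.583149401956566
(array([ 0.4, -3.2, 82. ]), array([ 0.001, -0.001, -0.006]))
```

View pics/t4.png

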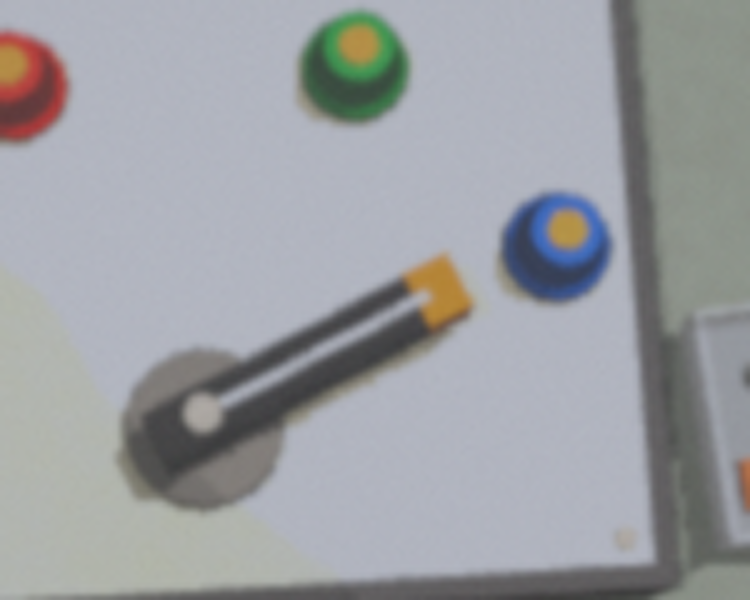

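The arm is fully visible: cap at crop (203,413), end midpoint about (458,279), blue dot at (567,229). I'll check the angle from the end's top edge as well.

```bash
python3 - <<'E'
from h import *
f=lambda u,v,z:ray("top",(250+(u+.5)/5-.5,140+(v+.5)/5-.5),z)[:2]
for u,v in ((458.5,279),(425,295),(447,255),(470,303)):
    d=f(u,v,.091)-AX; print(np.hypot(*d),np.arctan2(d[1],d[0]))
a=f(228,397,.091);b=f(425,295,.091);d=b-a;print("line",np.arctan2(d[1],d[0]),"target",YAW-1.15)
E
```

```text
0.1047997598885854 -1.0836430553726308
0.0912813551752135 -1.077902541825521
0.10580244410224238 -0.9919027899961795
0.10469340642043651 -1.1761140275214568
line -1.0900176646866124 target -1.0954
```

The arm is within about 0.01 rad of the target (1.5 mm at the connector), so I'll press the button now.

```bash
python3 -m handwheel '[{"travel":[0,-3,30],"dr":[0,0,0]},{"travel":[0,-3,55],"dr":[0,0,0]},{"travel":[0,-3,68],"dr":[0,0,0]},{"travel":[0,-3,74],"dr":[0,0,0]},{"travel":[0,-3,78],"dr":[0,0,0]},{"travel":[0,-3,81],"dr":[0,0,0]},{"travel":[0,-3,82],"dr":[0,0,0]},{"travel":[0,-3,82],"dr":[0,0,0]},{"travel":[0,-3,82],"dr":[0,0,0]}]'
```

```text
clock: 8.15
ee_pos: [0.5411, 0.2618, 0.0511]
eef_rot: [0.0, 0.965, 0.26, 0.001]
ft_force: [-4.7, -4.7, 19.8]
width: 0.0008
grip_force: 9.9
```

The reading is 20 N against a 4 N spring, with the tip at 51 mm, so the button is bottomed. I'll hold briefly and release.

```bash
python3 -m handwheel '[{"travel":[0,0,0],"dr":[0,0,0]},{"travel":[0,0,0],"dr":[0,0,0]},{"travel":[0,0,0],"dr":[0,0,0]},{"travel":[0,0,-8],"dr":[0,0,0]},{"travel":[0,0,-30],"dr":[0,0,0]},{"travel":[0,0,-65],"dr":[0,0,0]},{"travel":[0,0,-100],"dr":[0,0,0]},{"travel":[0,0,-120],"dr":[0,0,0]},{"travel":[0,0,-120],"dr":[0,0,0]},{"travel":[0,0,-120],"dr":[0,0,0]}]'
python3 - <<'E'
from h import *
im=env.grab_frame("top")
for c,a in blobs(im,(8,110,80),(22,255,255),25): print(c,a)
print(env.hand_in())
E
```

```text
clock: 9.15
ee_pos: [0.5409, 0.2627, 0.1693]
eef_rot: [-0.0, 0.965, 0.261, 0.001]
ft_force: [-0.4, 0.6, -0.7]
width: 0.0004
grip_force: 0.0
[321.4 148.4] 27
[250.9 152.5] 59
[363.1 185.5] 29
[213.5 193.9] 58
[337.5 198.2] 99
[414.5 226.6] 55
[401.6 236.2] 59
the job is handed in; nothing more can be done
None
```

The selector arm now points at the blue panel connector, within about 0.01 rad by my camera measurement. I then pressed the test button fully down and released it, and handed the job in at about 9 s; the hand-in returned no verdict.

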